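# Fill the ball feeder and hold its sprung gate half open

### The job

Pour all five steel balls from the scoop through the funnel into the feeder while its gate is shut, and stand the empty scoop upright back on the plywood board. Then grip the feeder's sprung gate, lift it to half its travel (never nearly wide open) so that all the balls roll out into the catch tray, and finish while still holding the gate at half: do not let go. Leave the other things on the bench where they are.

Things in the scene. Friction and masses are not known exactly. Their poses are not given: they have to be found in the camera images.
- board: fixed plywood bench board on which the task's things stand: 285 mm (x) by 490 mm (y), level top at world z = 0.034 m (x 0.405..0.690, y -0.150..0.340 m), origin under its centre. Slim posts of the stall's frame, floor to roof, stand in front at x 0.39, y -0.285 m (right) and y 0.54 m (left): draw the arm in before swinging past
- feeder: Ball feeder fixed on the board, 165 mm high; origin on the underside, z up, front (outlet, tray) to its own -x; base x -132..86, y -56..56 mm. Round funnel at the rear over a closed magazine (inside x -36..56, y -21..21 mm; floor falls 20 degrees to 45 mm high at the front), shut by the gate at x -38 between two posts (y +-29, top z 161 mm). Fixed open catch tray in front, below the gate
- funnel_mouth (a point): centre of the funnel's open mouth, at rim height: feeder (30, 0, 165) mm; mouth 116 mm inside diameter, inside neck 42 mm
- tray_floor (a point): centre of the catch tray's inner floor: feeder (-82.5, 0, 8) mm; inside 75 mm (x) by 74 mm (y), walls rise 34 mm above it
- gate (a joint): sliding gate of the feeder, slides straight up: 0 m closed, 0.06 m wide open, 0.03 m half open (its pointers then stand at the long middle marks on the guides). A spring pulls it shut: about 3 N when closed, about 9 N at half, about 15 N wide open; it snaps shut when let go
- gate_grip (a point): centre of the gate's black grip block, moving with the gate; shut: feeder (-85, 0, 132) mm. Block 30 mm (feeder x) by 20 mm (feeder y) by 40 mm high, on a 14 mm wide arm above the tray; pinch it from above across its 20 mm. The funnel's rim is 40 mm behind it
- scoop: loose aluminium scoop, about 150 g, standing on the board with the five balls in it: 103 mm long without the grip, 58 mm wide, walls 30 mm high, floor 3 mm; origin on the underside, z up. Spout to its own -x: floor rising 25 degrees to an open lip, so the balls run out when its front is tipped down 50 to 60 degrees; grip at the rear (+x)
- scoop_grip (a point): grasp point on the scoop's black upright grip fin: scoop (54, 0, 58) mm. The fin is 32 mm (scoop x) by 16 mm (scoop y), z 12..78 mm; pinch it across its 16 mm
- scoop_lip (a point): middle of the scoop's pouring lip: scoop (-65, 0, 18) mm; the spout is 52 mm wide between the side walls
- ball0_center (a point): centre of a steel ball, 12 mm diameter, 10 g, one of five alike, starting in the scoop
- ball1_center (a point): centre of a steel ball, 12 mm diameter, 10 g, one of five alike, starting in the scoop
- ball2_center (a point): centre of a steel ball, 12 mm diameter, 10 g, one of five alike, starting in the scoop
- ball3_center (a point): centre of a steel ball, 12 mm diameter, 10 g, one of five alike, starting in the scoop
- ball4_center (a point): centre of a steel ball, 12 mm diameter, 10 g, one of five alike, starting in the scoop
- watch_head: bystander, leave alone: steel watch head without strap, 43x36x11 mm; origin at the centre of its underside
- loupe: bystander, leave alone: black eye loupe, 33 mm across, 28 mm high; origin at the centre of its underside
- parts_pot: bystander, leave alone: flat black round pot, 29 mm across, 13 mm high; origin at the centre of its underside
- jar: bystander, leave alone: brown screw-top jar, 33 mm across, 47 mm high; origin at the centre of its underside
- spool_pot: bystander, leave alone: small metallic grey round pot, 24 mm across, 16 mm high; origin at the centre of its underside

How it is judged:
By the outcome, as a careful person would: the job done as asked, in the order asked, and still so for the second after the job is handed in, while the arm keeps its last pose, push and grip.
It also fails if it takes over 72 s, if anything falls off the work surface, if the arm or the gripper's body presses on something with over 40 N, if the wrist force passes 120 N, or if a joint passes its speed limit or range.

### The arm

A 6-joint arm with a two-finger parallel gripper is mounted at the origin on a cart in front of the work surface, level with it; the furniture and walls round the work are solid. World frame = base frame: x ahead of the robot, y to its left, z up, the work surface at z = 0. Lengths are in mm, angles in degrees, forces in N, time in s.
With the tool pointing down it reaches from about 300 to 850 mm from the base axis. Payload 4.2 kg.
Tool frame: the origin (TCP) lies midway between the tips of the shut fingers; the grasp point (between the pads) lies 19 mm behind it; z points along the fingers, y is the line along which they close (so a half turn about z gives the same grasp; the last joint's range is limited). The gripper opens to 91 mm and grips with 3 to 60 N. Pads are 32 mm wide; open, the fingers measure 118 mm over their backs; the gripper's body (76 mm by 178 mm) begins 60 mm behind the grasp point.
Start: joints at [-69.385, 18.312, 89.639, -0, 72.044, -1.146], TCP at [213.177, -534.04, 213.976] pointing down, gripper open.
Joint ranges: [-177.97, 177.97], [-48.28, 115.42], [12.27, 149.76], [-77.06, 257.06], [2.81, 150.46], [-146.56, 146.56]. Speed limits (degrees/s): [147.25, 147.25, 180, 180, 180, 180].

### API

Orientations are given as [roll, pitch, yaw] about the fixed x, y, z axes, in that order (R = Rz(yaw) Ry(pitch) Rx(roll)).
In Python, from workcell import env gives the robot as it stands.
- The arm moves only by the shell command python3 -m jog 'ROWS' [FORCE]. ROWS is a JSON object of lists of equal length, an entry for each row: "jaw": the finger opening in mm, from 0 to 91.2; "slide": the shift along the tool's x, y, z in units of 30 mm (1.0 is 30 mm), a list of three; "spin": the turn about the tool's z in units of 8 degrees (1.0 is 8 degrees). In form: {"jaw": [jaw, ...], "slide": [[dx, dy, dz], ...], "spin": [spin, ...]}. A call has 1 to 10 rows; each row shifts and turns the commanded pose from where the row before left it, along the tool's axes as they then stand; what a row does not reach is not made up. A row lasts 1/10 s, in which the tool goes at most 50 mm and 8.59 degrees, less where a joint would pass 70% of its speed; a pose out of reach is approached as far as the arm can. A call is refused whole if a number of a shift passes 1 or a number of a turn 1, either way. A call with a gripper value outside its range is refused whole. The fingers move at their own pace and stop on an object; FORCE is the grip in N (left out, the last holds). Time passes only in rows, so rows that do not move let the fingers close. It gives the time, the measured TCP pose, the force, the opening and the grip force at its end, in the units of the state.
- env.state(): the state, without advancing time (a new reading comes with each control period).
- env.grab_frame(name): name is "scene" or "side" or "wrist"; returns the picture (420x560x3 uint8, red, green, blue); there is no depth.
- env.camera_model(name): a dict with "fx", "fy", "cx", "cy" (pixels), "camera_from_world" (4x4, takes a point from world to camera coordinates). Camera axes: x right, y up, looking along -z (the intrinsics and any distortion apply to the point x, -y, -z); pixel columns grow to the right and rows downward; lengths in mm; the calibration is good to about 2 mm. A picture is of the moment at which its call begins: read the wrist's pose just before it. camera_model takes no time and is no camera call; for the wrist camera it gives the pose at the moment of the call.
- env.job_done(): hands the job in; it is judged then, once.
The state is a dict: "time_s": time; "qpos": joint angles; "qvel": joint speeds; "effort": joint torques, N m; "ee_pos": TCP position; "ee_rot": TCP orientation; "force": force on the tool from outside, world axes, zero at the start; "torque": the same for the moment, N m; "gripper_width": finger opening in mm; "gripper_force": force on a finger pad.
Only numpy, scipy, OpenCV 4.12 (cv2) and the standard library are available. Lean on these libraries where they do the work, as an engineer would, in place of code of your own. Each camera call takes 0.05 s, during which the arm holds its last target. There are 200 camera calls.

## Working session

There is one attempt and no reset: what is moved stays moved. The work goes in short steps, Python scripts to look and compute and a shell command to move; the robot and the scene stay as the last step left them, time stands still between calls to the robot, and variables do not carry over. Pictures are saved under pics/ and viewed, at most 10 in all, crops included, and the job is handed in when it is done.

```bash
ls; mkdir -p pics
cat > h.py <<'E'
import numpy as np, cv2, json
from workcell import env
from scipy.spatial.transform import Rotation as R
def snap(n,f):
    m=env.camera_model(n); im=env.grab_frame(n); cv2.imwrite(f'pics/{f}.png',im[:,:,::-1]); json.dump({k:(np.array(v).tolist() if not isinstance(v,str) else v) for k,v in m.items()},open(f'pics/{f}.json','w')); return im,m
def load(f): return cv2.imread(f'pics/{f}.png')[:,:,::-1], json.load(open(f'pics/{f}.json'))
def ray(m,u,v):
    T=np.array(m['camera_from_world']); 
    K=np.array([[m['fx'],0,m['cx']],[0,m['fy'],m['cy']],[0,0,1]]); d=m.get('distortion',m.get('dist'))
    p=cv2.undistortPoints(np.array([[[u,v]]],float),K,None if d is None else np.array(d,float))[0,0]
    dc=np.array([p[0],-p[1],-1.]); Rm=T[:3,:3]
    return -Rm.T@T[:3,3], Rm.T@dc
def onz(m,u,v,z):
    o,d=ray(m,u,v); return o+d*(z-o[2])/d[2]
def proj(m,P):
    T=np.array(m['camera_from_world']); c=T[:3,:3]@np.array(P,float)+T[:3,3]; x,y,z=c[0],-c[1],-c[2]
    return m['fx']*x/z+m['cx'], m['fy']*y/z+m['cy']
E
python3 - <<'E'
from h import *
for n in('scene','side','wrist'):
    im,m=snap(n,n+'0'); print(n,{k:v for k,v in m.items() if k!='camera_from_world'}, -np.array(m['camera_from_world'])[:3,:3].T@np.array(m['camera_from_world'])[:3,3])
print(env.state())
E
```

```text
pics
scene {'fx': 542.2506521617951, 'fy': 542.2506521617951, 'cx': 280.72710393894556, 'cy': 215.22638738403393} [  24.53195519  868.40778036 1241.69124366]
side {'fx': 468.59176014445853, 'fy': 468.59176014445853, 'cx': 283.8274043365698, 'cy': 212.718197135869} [ 801.24569283 -830.61892528 1207.88482469]
wrist {'fx': 292.24359336922043, 'fy': 292.24359336922043, 'cx': 281.6641842909491, 'cy': 211.2098231194555} [ 289.35218848 -502.85543102  383.73769862]
{'time_s': 0.15, 'qpos': array([-6.93882407e+01,  1.83424417e+01,  8.96876017e+01,  7.41415115e-04,
        7.20426081e+01, -1.14676629e+00]), 'qvel': array([-0.10123936, -0.10583882, -0.17859344, -0.00255138, -0.07386815,
       -0.04452108]), 'effort': array([-5.93349455e-05, -4.12774479e+01, -2.32155132e+01,  7.28174346e-02,
        4.33569099e-02, -8.48718514e-05]), 'ee_pos': array([ 213.02323034, -533.70707636,  213.33990542]), 'ee_rot': array([-1.79927377e+02, -2.15887882e-03,  2.17582952e+01]), 'force': array([-0.44576959,  0.19538216, -0.25625357]), 'torque': array([-0.03390195,  0.00023175, -0.01678792]), 'gripper_force': 0.0, 'gripper_width': 90.88863322388846}
```

View pics/scene0.png

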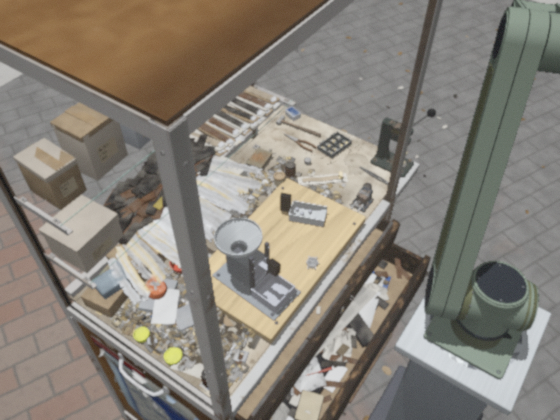

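View pics/side0.png

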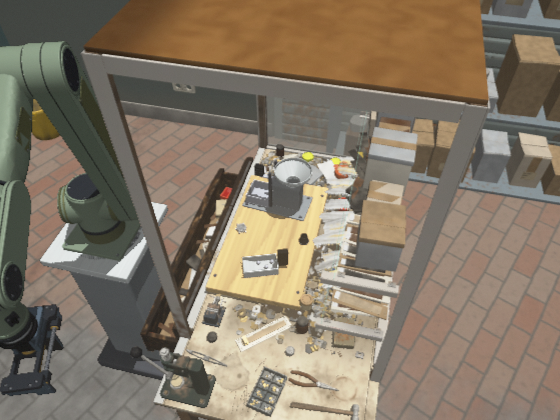

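The scene picture shows the scoop near (308,213) with its fin at (286,203), and the feeder funnel at (238,237). In the side picture the scoop is at (260,264), its fin at (283,257), and the funnel at (292,175). I'll enlarge both.

Run:
```python
from h import *
a,_=load('scene0');b,_=load('side0')
A=cv2.resize(a[175:325,200:400],None,fx=4,fy=4,interpolation=cv2.INTER_CUBIC)
B=cv2.resize(b[150:300,200:350],None,fx=4,fy=4,interpolation=cv2.INTER_CUBIC)
cv2.imwrite('pics/cA.png',A[:,:,::-1]);cv2.imwrite('pics/cB.png',B[:,:,::-1])
```

```text
(no output)
```

View pics/cA.png

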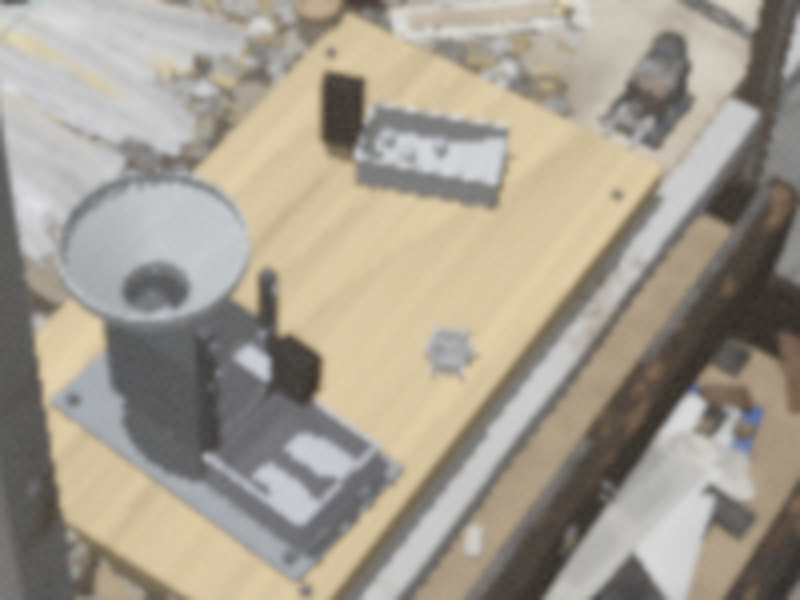

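View pics/cB.png

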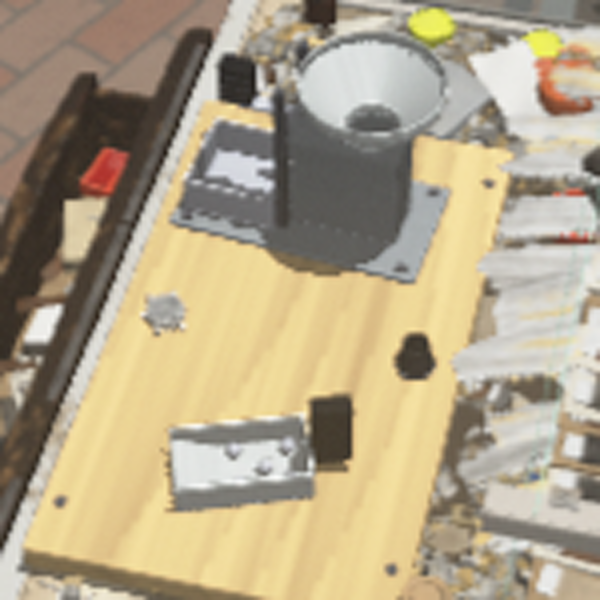

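Run:
```python
from h import *
_,a=load('scene0');_,b=load('side0')
a_=lambda x,y,z:onz(a,200+x/4-.4,175+y/4-.4,z)[:2].round(1)
b_=lambda x,y,z:onz(b,200+x/4-.4,150+y/4-.4,z)[:2].round(1)
print('board corners A',[a_(*p,34) for p in[(342,18),(658,175)]],'B',[b_(*p,34) for p in[(22,550),(205,105),(510,140)]])
print('fin top A',a_(343,78,112),'B',b_(331,400,112))
print('scoop rim A',[a_(*p,64) for p in[(370,105),(508,125),(497,192),(358,165)]])
print('scoop rim B',[b_(*p,64) for p in[(170,428),(300,418),(312,470),(175,483)]])
print('base A',[a_(*p,40) for p in[(52,402),(300,578),(402,466)]])
print('base B',[b_(*p,40) for p in[(172,222),(415,280),(448,188),(212,118)]])
def ell(im,off,z,mk): pass
print('funnel A',a_(154,250,199),[a_(*p,199) for p in[(60,250),(248,245),(160,176),(150,325)]])
print('funnel B',b_(371,86,199),[b_(*p,199) for p in[(296,86),(446,86),(371,30),(371,140)]])
def tri(p,q):
    o,d=ray(a,200+p[0]/4-.4,175+p[1]/4-.4);o2,d2=ray(b,200+q[0]/4-.4,150+q[1]/4-.4)
    s=np.linalg.lstsq(np.c_[d,-d2],o2-o,rcond=None)[0];return ((o+s[0]*d+o2+s[1]*d2)/2).round(1),np.linalg.norm(o+s[0]*d-o2-s[1]*d2).round(1)
print('fin',tri((343,110),(331,430)),'grip',tri((297,370),(238,78)),'funnel',tri((154,250),(371,86)))
print('star',a_(450,350,40),b_(164,312,40),'dark pot',b_(414,355,45))
```

```text
board corners A [array([ 686.9, -139.4]), array([ 404.3, -137.3])] B [array([ 406.3, -151.9]), array([407.4, 331.7]), array([682.4, 351.5])]
fin top A [609.6 -24.6] B [608.7 -22.9]
scoop rim A [array([602.7, -51.2]), array([508.6, -92.3]), array([481.6, -32.6]), array([577.3,   2.7])]
scoop rim B [array([488.3, -41.3]), array([581.4,  -9.5]), array([601.6, -53.8]), array([506.3, -88.4])]
base A [array([639.8, 277.1]), array([426.5, 292.8]), array([419.2, 186.2])]
base B [array([421.5, 182.2]), array([634.7, 166.4]), array([641.1, 275.4]), array([420.1, 311.2])]
funnel A [578.6 231.3] [array([626.1, 264.3]), array([533.3, 195.1]), array([612. , 181.2]), array([545.6, 278.5])]
funnel B [583.2 219.1] [array([526.1, 205.4]), array([640.2, 232.7]), array([568.9, 283.1]), array([596.2, 160.8])]
fin (array([609.2, -25. ,  78. ]), np.float64(0.0)) grip (array([468.5, 236.7, 166.4]), np.float64(1.6)) funnel (array([582. , 226.8, 191.8]), np.float64(0.8))
star [443.4  88.7] [443.6  85.6] dark pot [650.5  85.1]
```

```bash
cat >> h.py <<'E'
def to(x,y,z=None,yaw=None):
    s=env.state(); p=s['ee_pos']; r=R.from_euler('xyz',s['ee_rot'],degrees=True); d=np.array([x,y,p[2] if z is None else z])-p
    u=r.inv().apply(d)/30; dy=None if yaw is None else ((s['ee_rot'][2]-yaw+180)%360-180)
    print('t',round(s['time_s'],2),'units',u.round(2),'yaw',s['ee_rot'][2].round(2),'spin',None if dy is None else round(dy/8,2)); return u
E
python3 - <<'E'
from h import *
_,a=load('scene0');_,b=load('side0')
for z in(34,400,600,700,800,900,1000): print(z,[np.round(proj(m,(390,y,z))) for m in(a,b) for y in(-285,540)])
to(240,-285,214,20.3)
f=R.from_euler('z',20.3,degrees=True)
for w in[(240,-285,214),(330,-150,214),(450,-60,214),(609,-24,160)]: print(w)
P=[np.array((213,-534,214.))]+[np.array(w,float) for w in[(240,-285,214),(330,-150,214),(609,-24,180),(609,-24,73)]]
r=R.from_euler('xyz',[180,0,21.8],degrees=True)
for p,q in zip(P,P[1:]): print((r.inv().apply(q-p)/30).round(2))
E
```

```text
34 [array([391., 191.]), array([225., 408.]), array([183., 326.]), array([261., 139.])]
400 [array([414.,  92.]), array([211., 326.]), array([157., 244.]), array([258.,  53.])]
600 [array([431.,  20.]), array([198., 257.]), array([135., 178.]), array([255.,  -9.])]
700 [array([441., -23.]), array([190., 212.]), array([121., 136.]), array([253., -45.])]
800 [array([452., -72.]), array([181., 157.]), array([104.,  85.]), array([252., -85.])]
900 [array([ 465., -128.]), array([168.,  87.]), array([84., 22.]), array([ 250., -130.])]
1000 [array([ 480., -193.]), array([152.,  -5.]), array([ 58., -58.]), array([ 248., -182.])]
t 0.15 units [ 3.91 -7.37 -0.01] yaw 21.76 spin 0.18
(240, -285, 214)
(330, -150, 214)
(450, -60, 214)
(609, -24, 160)
[ 3.92 -7.37 -0.  ]
[ 4.46 -3.06 -0.  ]
[10.19 -0.45  1.13]
[ 0.   -0.    3.57]
```

```bash
python3 -m jog '{"jaw":[60,60,60,60,60,60,60,60,60],"slide":[[0.49,-0.92,0],[0.49,-0.92,0],[0.49,-0.92,0],[0.49,-0.92,0],[0.49,-0.92,0],[0.49,-0.92,0],[0.49,-0.92,0],[0.49,-0.92,0],[0,0,0]],"spin":[0,0,0,0,0,0,0,0,0]}' 20
python3 -m jog '{"jaw":[60,60,60,60,60,60],"slide":[[0.89,-0.61,0],[0.89,-0.61,0],[0.89,-0.61,0],[0.89,-0.61,0],[0.89,-0.61,0],[0,0,0]],"spin":[0.18,0,0,0,0,0]}'
python3 -c "
from h import *
to(609,-24,180,20.3)
for k in range(2): to(480,-70,300,20.3)"
```

```text
time_s: 1.05
ee_pos: [239.9, -282.1, 213.7]
ee_rot: [-179.9, -0.0, 21.9]
force: [-0.5, -1.2, -0.5]
gripper_width: 60.3
gripper_force: 0.0
time_s: 1.65
ee_pos: [335.1, -151.2, 213.9]
ee_rot: [-180.0, -0.1, 20.6]
force: [-0.3, -0.1, 0.1]
gripper_width: 60.1
gripper_force: 0.0
t 1.65 units [10.04 -0.76  1.14] yaw 20.58 spin 0.03
t 1.65 units [ 5.48 -0.84 -2.86] yaw 20.58 spin 0.03
t 1.65 units [ 5.48 -0.84 -2.86] yaw 20.58 spin 0.03
```

```bash
python3 -m jog '{"jaw":[60,60,60,60,60,60,60,60,60],"slide":[[0.9,-0.1,0.0],[0.9,-0.1,0.0],[0.9,-0.1,0],[0.9,-0.1,0],[0.9,-0.1,0],[0.9,-0.1,0],[0.9,-0.1,0],[0.9,-0.06,0],[0,0,0]],"spin":[0,0,0,0,0,0,0,0,0]}'
python3 - <<'E'
from h import *
im,m=snap('wrist','w1'); to(609,-24,180,20.3); print(proj(m,(609,-24,112)))
E
```

```text
time_s: 2.55
ee_pos: [530.7, -56.7, 213.2]
ee_rot: [180.0, -0.1, 20.4]
force: [-1.0, -0.3, 0.4]
gripper_width: 60.1
gripper_force: 0.0
t 2.6 units [ 2.89 -0.11  1.1 ] yaw 20.35 spin 0.01
(np.float64(278.4357794713622), np.float64(119.97530417587632))
```

View pics/w1.png

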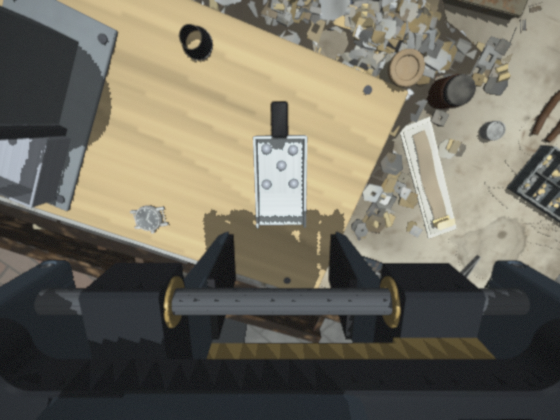

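The wrist picture shows the five balls in the scoop, around (280,168). The fin spans u 271–288, v 100–138, and the scoop rim spans u 254–307, v 135–225.

Run:
```python
from h import *
im,m=load('w1'); im=im.copy()
g=im.max(2)<60; n,l,st,c=cv2.connectedComponentsWithStats(g[80:150,255:305].astype('uint8')); print(st[1:][st[1:,4]>50]+[255,80,0,0,0])
e=np.array([np.cos(np.radians(20.3)),np.sin(np.radians(20.3)),0]); n=np.array([-e[1],e[0],0])
for z,zz in((112,'top'),(64,'low')):
  print(zz,[np.round(proj(m,np.array([609,-24,z])+a*e+b*n),1) for a in(-16,16) for b in(-8,8)])
O=np.array([609,-24,34])-54*e
print('rim',[np.round(proj(m,O+np.array([0,0,30])+a*e+b*n),1) for a in(-65,38) for b in(-29,29)])
```

```text
[[272 102  15  36 409]]
top [array([287.3, 138.5]), array([269.6, 138.5]), array([287.6, 100.8]), array([269.2, 100.7])]
low [array([286.5, 136.2]), array([271.4, 136.2]), array([286.7, 104.2]), array([271.1, 104.2])]
rim [array([303.9, 227.6]), array([254.1, 227.6]), array([306.3, 136.3]), array([251.6, 136.2])]
```

```bash
python3 -m jog '{"jaw":[50,50,50,50,50,50,50,50,50,50],"slide":[[0.9,-0.02,0.3],[0.9,-0.02,0.4],[0.9,-0.02,0.4],[0.2,0,0],[0,0,0.8],[0,0,0.8],[0,0,0.8],[0,0,0.6],[0,0,0.3],[0,0,0]],"spin":[0,0,0,0,0,0,0,0,0,0]}'
python3 -c "
from h import *
to(609.5,-25.2,73,20.3)"
```

```text
time_s: 3.6
ee_pos: [607.5, -25.4, 81.3]
ee_rot: [-180.0, 0.1, 20.3]
force: [-0.6, -0.6, -0.2]
gripper_width: 49.8
gripper_force: 0.0
t 3.6 units [0.06 0.02 0.28] yaw 20.28 spin -0.0
```

```bash
python3 -m jog '{"jaw":[50,50,10,10,10,10,10,10],"slide":[[0.06,0.02,0.2],[0,0,0.08],[0,0,0],[0,0,0],[0,0,0],[0,0,0],[0,0,0],[0,0,0]],"spin":[0,0,0,0,0,0,0,0]}' 60
python3 -m jog '{"jaw":[10,10,10,10,10,10,10],"slide":[[0,0,-0.1],[0,0,-0.2],[0,0,-0.4],[0,0,-0.5],[0,0,-0.5],[0,0,-0.3],[0,0,0]],"spin":[0,0,0,0,0,0,0]}'
python3 - <<'E'
from h import *
snap('side','s2');im,m=load('s2')
cv2.imwrite('pics/s2c.png',cv2.resize(im[150:300,200:350],None,fx=4,fy=4)[:,:,::-1])
g=30
_,_=0,0
e=np.array([np.cos(np.radians(20.3)),np.sin(np.radians(20.3))]); f=np.array([583,226.5]); 
q=f+75*e; print(q); to(q[0],q[1],306,20.3)
E
```

```text
time_s: 4.4
ee_pos: [610.9, -24.4, 73.7]
ee_rot: [180.0, -0.0, 20.3]
force: [0.4, 0.4, 0.1]
gripper_width: 15.8
gripper_force: 60.0
time_s: 5.1
ee_pos: [611.9, -24.4, 135.6]
ee_rot: [179.9, -0.2, 20.3]
force: [-0.1, -0.2, -2.9]
gripper_width: 15.7
gripper_force: 60.0
[653.3416701  252.52017387]
t 5.15 units [ 4.53 -8.16 -5.72] yaw 20.32 spin 0.0
```

View pics/s2c.png

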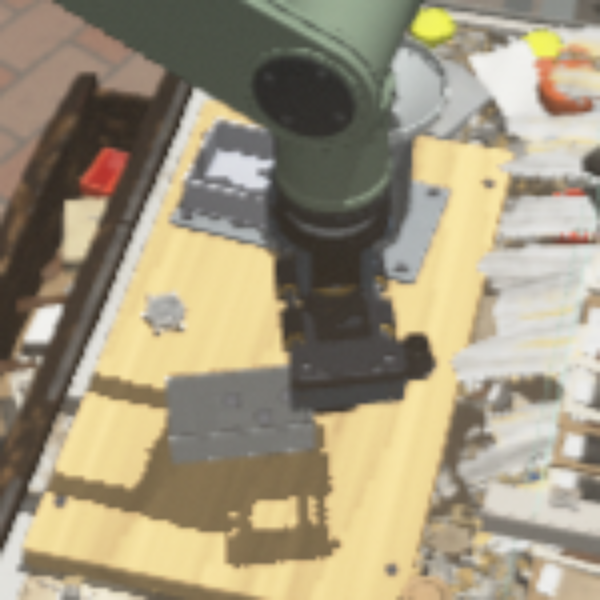

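Level, with balls still inside (around (250,405) in the crop). I'll lift it and carry it to the funnel.

```bash
python3 -m jog '{"jaw":[10,10,10,10,10,10,10,10,10,10],"slide":[[0,0,-0.3],[0,0,-0.6],[0,0,-0.8],[0,0,-0.8],[0,0,-0.8],[0,0,-0.8],[0,0,-0.8],[0,0,-0.6],[0,0,-0.3],[0,0,0]],"spin":[0,0,0,0,0,0,0,0,0,0]}'
python3 -m jog '{"jaw":[10,10,10,10,10,10,10,10,10,10],"slide":[[0.15,-0.27,0],[0.3,-0.5,0],[0.36,-0.65,0],[0.36,-0.65,0],[0.36,-0.65,0],[0.36,-0.65,0],[0.36,-0.65,0],[0.36,-0.65,0],[0.36,-0.65,0],[0.36,-0.65,0]],"spin":[0,0,0,0,0,0,0,0,0,0]}'
python3 -m jog '{"jaw":[10,10,10,10,10,10,10],"slide":[[0.36,-0.65,0],[0.36,-0.65,0],[0.36,-0.65,0],[0.3,-0.5,0],[0.15,-0.27,0],[0,0,0],[0,0,0]],"spin":[0,0,0,0,0,0,0]}'
python3 - <<'E'
from h import *
to(653.3,252.5,306,20.3)
im,m=snap('wrist','w3'); snap('scene','sc3')
print(proj(m,(583,226.5,199)))
a=im; b=load('sc3')[0][130:330,150:400]
cv2.imwrite('pics/c3.png',np.hstack([cv2.resize(a,(400,300)),cv2.resize(b,(375,300))])[:,:,::-1])
E
```

```text
time_s: 6.15
ee_pos: [611.1, -24.4, 308.5]
ee_rot: [180.0, -0.1, 20.3]
force: [1.0, 0.9, -2.3]
gripper_width: 16.0
gripper_force: 60.0
time_s: 7.15
ee_pos: [641.7, 180.9, 306.1]
ee_rot: [-180.0, 0.1, 20.4]
force: [0.2, 0.1, -2.9]
gripper_width: 15.6
gripper_force: 60.0
time_s: 7.85
ee_pos: [656.9, 270.3, 307.3]
ee_rot: [180.0, 0.0, 20.3]
force: [0.7, -0.2, -2.4]
gripper_width: 15.6
gripper_force: 60.0
t 7.85 units [-0.32  0.51  0.05] yaw 20.31 spin 0.0
(np.float64(296.33725459841656), np.float64(284.267263283649))
```

View pics/c3.png

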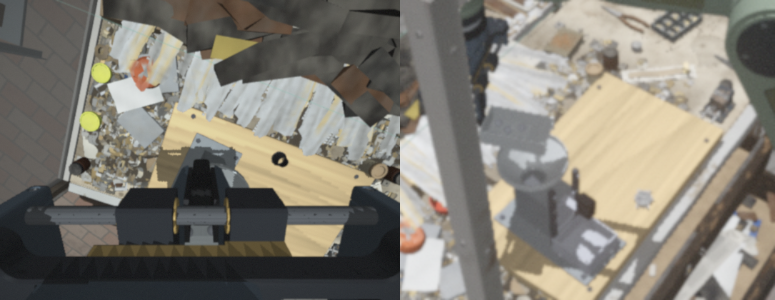

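```bash
cat > tq.py <<'E'
from h import *
s=env.state(); e=R.from_euler('z',-20.3,degrees=True)
print(round(s['time_s'],2),'F',s['force'].round(2),'T_toolframe',e.apply(s['torque']).round(3),'w',round(s['gripper_width'],1))
E
python3 tq.py
python3 -m jog '{"jaw":[10,10,10,10],"slide":[[-0.32,0.51,0.04],[0,0,0],[0,0,0],[0,0,0]],"spin":[0,0,0,0]}' 60; python3 tq.py
python3 -m jog '{"jaw":[10,10,10],"slide":[[0,0,0],[0,0,0],[0,0,0]],"spin":[0,0,0]}' 20; python3 tq.py
python3 -m jog '{"jaw":[10,10,10],"slide":[[0,0,0],[0,0,0],[0,0,0]],"spin":[0,0,0]}' 12; python3 tq.py
python3 -m jog '{"jaw":[10,10],"slide":[[0,0,0],[0,0,0]],"spin":[0,0]}' 8; python3 tq.py
python3 -c "
from h import *
to(653.3,252.5,306,20.3)
snap('side','s4');snap('scene','sc4')"
```

```text
7.95 F [ 0.56 -0.7  -1.77] T_toolframe [-0.01  -0.089 -0.012] w 15.8
time_s: 8.35
ee_pos: [653.5, 253.2, 306.6]
ee_rot: [-180.0, -0.0, 20.3]
force: [0.2, -0.4, -2.4]
gripper_width: 15.6
gripper_force: 60.0
8.35 F [ 0.24 -0.4  -2.43] T_toolframe [ 0.032 -0.086 -0.011] w 15.6
time_s: 8.65
ee_pos: [653.3, 253.4, 306.2]
ee_rot: [180.0, 0.0, 20.3]
force: [0.1, 0.8, -2.0]
gripper_width: 16.0
gripper_force: 20.0
8.65 F [ 0.11  0.8  -1.96] T_toolframe [-0.036 -0.083  0.032] w 16.0
time_s: 8.95
ee_pos: [653.3, 253.1, 306.3]
ee_rot: [180.0, 0.0, 20.3]
force: [-0.2, -0.0, -3.0]
gripper_width: 15.9
gripper_force: 12.0
8.95 F [-0.22 -0.04 -2.99] T_toolframe [ 0.003 -0.047  0.018] w 15.9
time_s: 9.15
ee_pos: [653.3, 253.0, 306.3]
ee_rot: [180.0, 0.0, 20.3]
force: [-0.2, -0.0, -2.6]
gripper_width: 16.0
gripper_force: 8.0
9.15 F [-0.15 -0.05 -2.64] T_toolframe [ 0.025 -0.064  0.013] w 16.0
t 9.15 units [-0.    0.02  0.01] yaw 20.32 spin 0.0
```

```bash
cat > df.py <<'E'
import sys; from h import *
for c,ref in(('side','s4'),('scene','sc4')):
    im,_=snap(c,c+sys.argv[1]); d=cv2.absdiff(im,load(ref)[0]).max(2)>40; ys,xs=np.nonzero(d); print(c,d.sum(), (xs.min(),ys.min(),xs.max(),ys.max()) if d.any() else '')
E
python3 -m jog '{"jaw":[10,10,10],"slide":[[0,0,0],[0,0,0],[0,0,0]],"spin":[0,0,0]}' 5; python3 tq.py; python3 df.py a
python3 -m jog '{"jaw":[10,10,10],"slide":[[0,0,0],[0,0,0],[0,0,0]],"spin":[0,0,0]}' 4; python3 tq.py; python3 df.py b
python3 - <<'E'
from h import *
b=load('scene0')[0]
L=[cv2.resize(load(f)[0][v:v+130,u:u+130],(390,290)) for f,u,v in(('sc4',150,150),('sceneb',150,150),('s4',220,100),('sideb',220,100))]
cv2.imwrite('pics/c4.png',np.vstack([np.hstack(L[:2]),np.hstack(L[2:])])[:,:,::-1])
E
```

```text
time_s: 9.55
ee_pos: [653.3, 253.1, 306.3]
ee_rot: [180.0, -0.0, 20.3]
force: [0.6, -0.1, -2.6]
gripper_width: 15.9
gripper_force: 5.0
9.55 F [ 0.63 -0.11 -2.65] T_toolframe [ 0.004 -0.144  0.006] w 15.9
side 324 (np.int64(277), np.int64(137), np.int64(330), np.int64(211))
scene 804 (np.int64(202), np.int64(197), np.int64(257), np.int64(280))
time_s: 9.95
ee_pos: [653.3, 253.0, 306.5]
ee_rot: [180.0, -0.0, 20.3]
force: [0.2, -0.9, -2.0]
gripper_width: 16.2
gripper_force: 4.0
9.95 F [ 0.19 -0.87 -2.02] T_toolframe [-0.043 -0.045 -0.005] w 16.2
side 411 (np.int64(135), np.int64(138), np.int64(331), np.int64(218))
scene 819 (np.int64(201), np.int64(197), np.int64(257), np.int64(280))
```

View pics/c4.png

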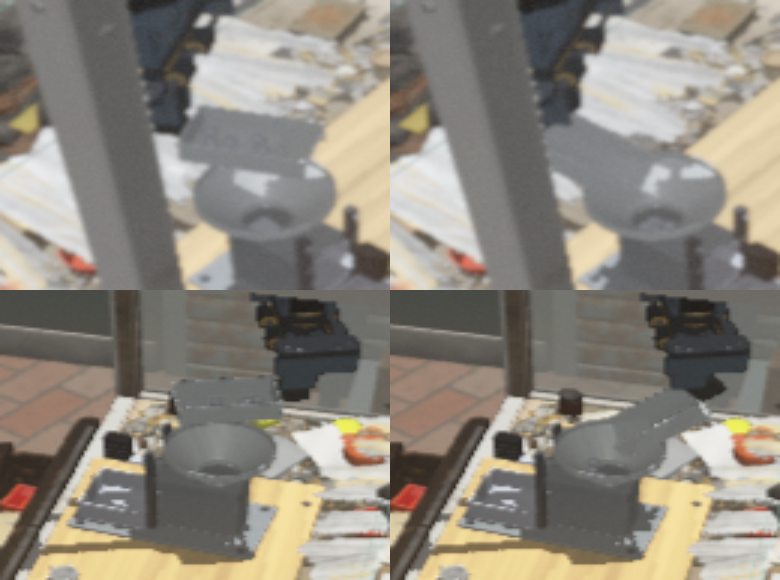

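It has swung down at 5 N and the lip is now over the funnel. I'll jiggle to free any straggling balls, then tighten and check the weight.

```bash
python3 -m jog '{"jaw":[10,10,10,10,10,10,10,10,10,10],"slide":[[0,0,-0.25],[0,0,0.25],[0,0,-0.3],[0,0,0.3],[0,0,-0.3],[0,0,0.3],[0,0,0],[0,0,0],[0,0,0],[0,0,0]],"spin":[0,0,0,0,0,0,0,0,0,0]}' 4; python3 tq.py
python3 -m jog '{"jaw":[10,10,10,10,10],"slide":[[0,0,0],[0,0,0],[0,0,0],[0,0,0],[0,0,0]],"spin":[0,0,0,0,0]}' 60
python3 df.py c
python3 - <<'E'
from h import *
f=[]
for i in range(10):
    env.grab_frame('wrist'); s=env.state(); f.append(np.r_[s['force'],s['torque']])
print(np.mean(f,0).round(3),np.std(f,0).round(2))
from h import load
d=cv2.absdiff(load('scenec')[0],load('sceneb')[0]).max(2)>40;print(d.sum())
to(653,253,340)
E
```

```text
time_s: 11.05
ee_pos: [653.3, 253.0, 306.4]
ee_rot: [180.0, -0.0, 20.3]
force: [0.1, 0.1, -2.2]
gripper_width: 15.9
gripper_force: 4.0
11.05 F [ 0.14  0.1  -2.22] T_toolframe [ 0.035 -0.076  0.002] w 15.9
time_s: 11.55
ee_pos: [653.3, 253.0, 306.3]
ee_rot: [180.0, 0.0, 20.3]
force: [-0.8, -0.2, -1.4]
gripper_width: 15.9
gripper_force: 60.0
side 416 (np.int64(277), np.int64(138), np.int64(331), np.int64(211))
scene 835 (np.int64(201), np.int64(197), np.int64(257), np.int64(280))
[ 0.193  0.039 -2.098  0.009 -0.013 -0.   ] [0.36 0.41 0.39 0.03 0.02 0.03]
1
t 12.15 units [-0.01 -0.   -1.12] yaw 20.32 spin None
```

```bash
python3 -m jog '{"jaw":[10,10,10,10],"slide":[[0,0,-0.3],[0,0,-0.5],[0,0,-0.4],[0,0,0]],"spin":[0,0,0,0]}'
python3 -m jog '{"jaw":[10,10,10,10,10,10,10,10,10,10],"slide":[[-0.34,0.39,0],[-0.7,0.74,0],[-0.7,0.74,0],[-0.7,0.74,0],[-0.7,0.74,0],[-0.7,0.74,0],[-0.7,0.74,0],[-0.7,0.74,0],[-0.7,0.74,0],[-0.7,0.74,0]],"spin":[0,0,0,0,0,0,0,0,0,0]}'
python3 -m jog '{"jaw":[10,10,10,10],"slide":[[-0.7,0.74,0],[-0.34,0.39,0],[0,0,0],[0,0,0]],"spin":[0,0,0,0]}'
python3 - <<'E'
from h import *
to(522.2,-57.3,160,20.3)
L=[]
for c,u,v,w,h in(('scene',230,150,140,105),('side',200,180,140,105)):
    im,m=snap(c,c+'5'); L.append(cv2.resize(im[v:v+h,u:u+w],(400,300),interpolation=cv2.INTER_CUBIC))
    print(c,proj(m,(522.2,-57.3,360)))
a=load('scenec')[0][185:290,160:300];b=load('sidec')[0][120:225,230:370]
L+=[cv2.resize(x,(400,300),interpolation=cv2.INTER_CUBIC) for x in(a,b)]
cv2.imwrite('pics/c5.png',np.vstack([np.hstack(L[:2]),np.hstack(L[2:])])[:,:,::-1])
E
```

```text
time_s: 12.55
ee_pos: [654.0, 253.3, 345.3]
ee_rot: [180.0, -0.3, 20.3]
force: [-0.1, -0.6, -1.4]
gripper_width: 16.0
gripper_force: 60.0
time_s: 13.55
ee_pos: [539.1, -15.5, 342.2]
ee_rot: [180.0, 0.0, 20.3]
force: [0.3, 0.2, -1.3]
gripper_width: 15.7
gripper_force: 60.0
time_s: 13.95
ee_pos: [522.7, -56.6, 342.3]
ee_rot: [-180.0, -0.0, 20.3]
force: [0.1, 0.2, -1.8]
gripper_width: 15.5
gripper_force: 60.0
t 13.95 units [-0.03  0.02  6.08] yaw 20.3 spin 0.0
scene (np.float64(323.0840050038624), np.float64(132.45120347426888))
side (np.float64(245.65317016196082), np.float64(194.02748971963877))
```

View pics/c5.png

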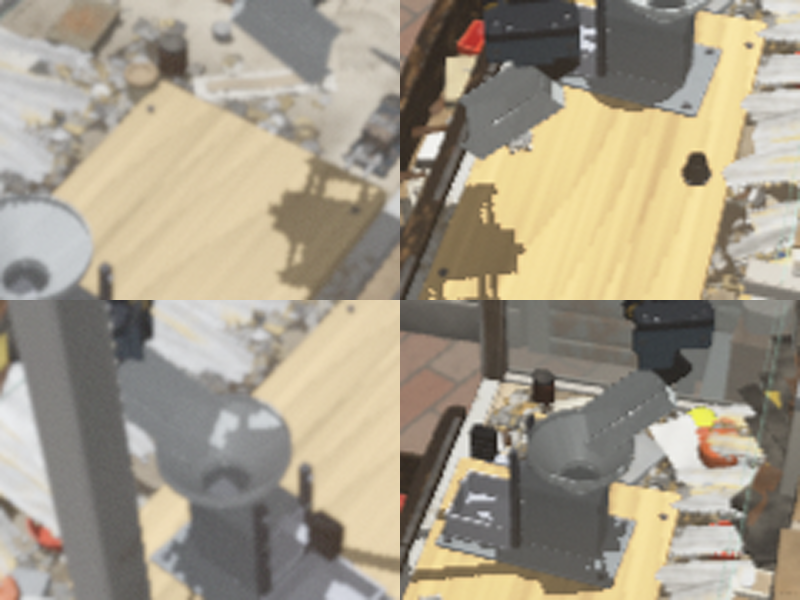

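No balls on the board and the scoop looks empty, tilted about 55° under the gripper (side crop near (510,110)). I'll lower it and roll it back flat on the board with a light grip.

```bash
python3 -m jog '{"jaw":[10,10,10,10,10,10,10,10,10,10],"slide":[[0,0,0.5],[0,0,0.8],[0,0,0.9],[0,0,0.9],[0,0,0.9],[0,0,0.9],[0,0,0.7],[0,0,0.3],[0,0,0],[0,0,0]],"spin":[0,0,0,0,0,0,0,0,0,0]}'
python3 -m jog '{"jaw":[10,10,10,10,10],"slide":[[0,0,0],[0,0,0.3],[0,0,0.3],[0,0,0.3],[0,0,0]],"spin":[0,0,0,0,0]}' 5
python3 -m jog '{"jaw":[10,10,10,10,10,10,10],"slide":[[0.35,0,0.1],[0.35,0,0.1],[0.33,0,0.17],[0.33,0,0.17],[0.33,0,0.25],[0.33,0,0.25],[0,0,0]],"spin":[0,0,0,0,0,0,0]}'
python3 -m jog '{"jaw":[10,10,10,10,10,10,10],"slide":[[0.22,0,0.14],[0.22,0,0.14],[0.22,0,0.2],[0.22,0,0.2],[0.19,0,0.23],[0.19,0,0.23],[0,0,0]],"spin":[0,0,0,0,0,0,0]}'
python3 tq.py; python3 -c "
from h import *
to(611,-24.6,73,20.3); snap('side','side6'); snap('scene','scene6')
i,m=load('side6'); cv2.imwrite('pics/c6.png',cv2.resize(i[180:300,200:340],(700,600),interpolation=cv2.INTER_CUBIC)[:,:,::-1])"
```

```text
time_s: 15.05
ee_pos: [523.4, -56.8, 166.2]
ee_rot: [180.0, -0.1, 20.4]
force: [-0.3, 0.1, -1.6]
gripper_width: 15.5
gripper_force: 60.0
time_s: 15.55
ee_pos: [522.2, -57.0, 137.3]
ee_rot: [-180.0, 0.1, 20.3]
force: [-0.1, -0.6, -1.0]
gripper_width: 15.7
gripper_force: 5.0
time_s: 16.25
ee_pos: [580.2, -35.5, 105.6]
ee_rot: [-180.0, 0.0, 20.4]
force: [-0.2, -0.7, -1.9]
gripper_width: 16.0
gripper_force: 5.0
time_s: 16.95
ee_pos: [616.1, -22.5, 72.6]
ee_rot: [180.0, -0.1, 20.3]
force: [0.9, 0.4, -0.4]
gripper_width: 16.0
gripper_force: 5.0
16.95 F [ 0.85  0.36 -0.43] T_toolframe [ 0.06  -0.26   0.057] w 16.0
t 16.95 units [-0.19  0.01 -0.01] yaw 20.33 spin 0.0
```

```bash
python3 -m jog '{"jaw":[18,20,25,40,40,40],"slide":[[0,0,0],[0,0,0],[0,0,0],[0,0,0],[0,0,0],[0,0,0]],"spin":[0,0,0,0,0,0]}' 3
python3 -m jog '{"jaw":[40,40,40,40,40,40,40,40,40,40],"slide":[[0,0,-0.4],[0,0,-0.8],[0,0,-0.9],[0,0,-0.9],[0,0,-0.9],[-0.6,0,-0.5],[-0.9,0,0],[-0.9,0,0],[-0.5,0,0],[0,0,0]],"spin":[0,0,0,0,0,0,0,0,0,0]}'
python3 - <<'E'
from h import *
for c in('wrist','side','scene'): im,m=snap(c,c+'7')
e=np.array([np.cos(np.radians(20.3)),np.sin(np.radians(20.3)),0]); n=np.array([-e[1],e[0],0])
L=[]
for f,u,v,w,h in(('wrist7',220,70,130,170),('side7',225,240,80,60),('scene7',270,180,80,60)):
    L.append(cv2.resize(load(f)[0][v:v+h,u:u+w],(260,340) if f=='wrist7' else (260,195),interpolation=cv2.INTER_CUBIC))
L=[cv2.copyMakeBorder(x,0,340-x.shape[0],0,0,cv2.BORDER_CONSTANT) for x in L]
cv2.imwrite('pics/c7.png',np.hstack(L)[:,:,::-1])
f=np.array([468.6,235.5]); to(f[0],f[1],300,-4.2)
E
```

```text
time_s: 17.65
ee_pos: [614.7, -23.0, 73.0]
ee_rot: [180.0, 0.0, 20.3]
force: [-0.2, -0.4, -0.1]
gripper_width: 40.1
gripper_force: 0.0
time_s: 18.65
ee_pos: [532.0, -53.6, 205.9]
ee_rot: [180.0, -0.0, 20.3]
force: [1.1, -0.5, -0.2]
gripper_width: 40.2
gripper_force: 0.0
t 18.8 units [ 1.29 -9.78 -3.16] yaw 20.32 spin 3.07
```

View pics/c7.png

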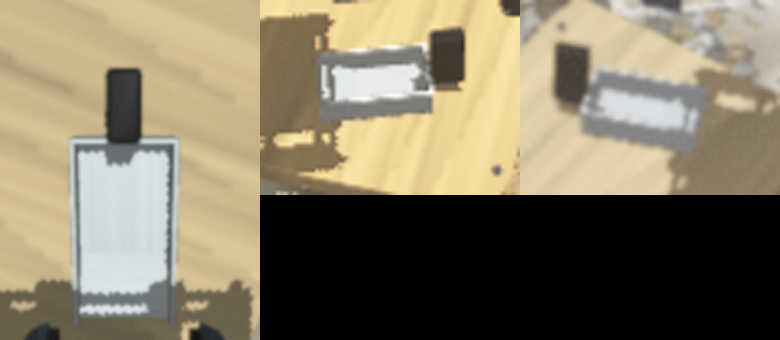

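Scoop upright and empty on the board. Next is the gate; I'll go to a viewpoint before it and measure the grip block.

```bash
python3 -m jog '{"jaw":[50,50,50,50,50,50,50,50,50,50],"slide":[[0,0,-0.8],[0,0,-0.8],[0,-0.6,-0.8],[0,-0.9,-0.7],[-0.2,-0.9,0],[-0.2,-0.9,0],[-0.2,-0.9,0],[-0.2,-0.9,0],[-0.2,-0.9,0],[0,-0.9,0]],"spin":[0,0,0,0,0,0,0,0,0,0]}' 20
python3 -m jog '{"jaw":[50,50,50,50,50,50,50,50,50,50],"slide":[[0,-0.9,0],[0,-0.9,0],[0,-0.9,0],[0,-0.9,0],[0,-0.3,0],[0,0,0],[0,0,0],[0,0,0],[0,0,0],[0,0,0]],"spin":[0,0,0,0,0,0.77,0.77,0.77,0.77,0]}'
python3 - <<'E'
from h import *
im,m=snap('wrist','w8'); to(390,240,300,-4.2)
p=proj(m,(468.6,235.5,186)); print('expect',p,proj(m,(583,226.5,199)))
u,v=map(int,p); g=(im.max(2)<60)[v-60:v+60,u-60:u+60].astype('uint8')
n,l,st,c=cv2.connectedComponentsWithStats(g)
for s,cc in zip(st[1:],c[1:]):
    if s[4]>60: print(s+[u-60,v-60,0,0,0],cc+[u-60,v-60])
E
```

```text
time_s: 19.8
ee_pos: [433.1, 132.1, 298.1]
ee_rot: [-180.0, -0.0, 20.3]
force: [0.5, 0.3, 0.2]
gripper_width: 49.7
gripper_force: 0.0
time_s: 20.8
ee_pos: [393.2, 240.3, 297.9]
ee_rot: [180.0, -0.0, -4.3]
force: [1.1, 0.1, 0.1]
gripper_width: 49.8
gripper_force: 0.0
t 20.85 units [-0.1   0.02 -0.07] yaw -4.2 spin 0.0
expect (np.float64(281.2899276957201), np.float64(130.06582930152786)) (np.float64(281.79385929573954), np.float64(-23.16337546559987))
[272 115  19  30 195] [282.4        132.77948718]
[227 181 114   9 430] [294.54651163 186.13023256]
```

```bash
python3 -m jog '{"jaw":[50,50,50,50,50,50,50],"slide":[[0.5,0,0.5],[0.7,0,0.7],[0.7,0,0.7],[0.5,0,0],[0.12,0,0],[0,0,0],[0,0,0]],"spin":[0,0,0,0,0,0,0]}'
python3 -c "
from h import *
to(468.6,235.5,149,-4.2)"
```

```text
time_s: 21.55
ee_pos: [467.8, 234.8, 242.1]
ee_rot: [-179.9, -0.1, -4.3]
force: [-0.1, 0.7, 0.0]
gripper_width: 49.9
gripper_force: 0.0
t 21.55 units [ 0.02 -0.02  3.1 ] yaw -4.29 spin -0.01
```

```bash
python3 -m jog '{"jaw":[50,50,50,50,50,50,50],"slide":[[0,0,0.6],[0,0,0.7],[0,0,0.7],[0,0,0.6],[0,0,0.3],[0,0,0.2],[0,0,0]],"spin":[0,0,0,0,0,0,0]}'
python3 -m jog '{"jaw":[10,10,10,10,10,10],"slide":[[0,0,0],[0,0,0],[0,0,0],[0,0,0],[0,0,0],[0,0,0]],"spin":[0,0,0,0,0,0]}' 60
python3 tq.py; python3 -c "
from h import *
to(468.6,235.5,149,-4.2); snap('side','side9'); snap('scene','scene9')"
```

```text
time_s: 22.25
ee_pos: [467.7, 234.7, 148.1]
ee_rot: [180.0, 0.0, -4.3]
force: [-0.1, -0.3, 0.6]
gripper_width: 50.2
gripper_force: 0.0
time_s: 22.85
ee_pos: [468.1, 235.2, 148.3]
ee_rot: [-179.9, -0.0, -4.4]
force: [-0.3, 3.3, 1.7]
gripper_width: 19.8
gripper_force: 60.0
22.85 F [-0.35  3.29  1.67] T_toolframe [ 0.257 -0.074 -0.923] w 19.8
t 22.85 units [ 0.01 -0.01 -0.02] yaw -4.45 spin -0.03
```

```bash
python3 -m jog '{"jaw":[10,10,10,10,10,10],"slide":[[0,0,-0.1],[0,0,-0.2],[0,0,-0.2],[0,0,0],[0,0,0],[0,0,0]],"spin":[0,0,0,0,0,0]}' 60; python3 tq.py
python3 -m jog '{"jaw":[10,10,10,10,10,10],"slide":[[0,0,-0.15],[0,0,-0.2],[0,0,-0.15],[0,0,0],[0,0,0],[0,0,0]],"spin":[0,0,0,0,0,0]}' 60; python3 tq.py
```

```text
time_s: 23.55
ee_pos: [468.1, 235.2, 162.2]
ee_rot: [-179.9, -0.0, -4.4]
force: [2.4, 5.2, -5.4]
gripper_width: 19.7
gripper_force: 60.0
23.55 F [ 2.4   5.22 -5.42] T_toolframe [ 0.625 -0.668 -1.018] w 19.7
time_s: 24.15
ee_pos: [468.1, 235.2, 176.6]
ee_rot: [-179.9, 0.0, -4.4]
force: [3.1, 6.1, -8.6]
gripper_width: 19.9
gripper_force: 60.0
24.15 F [ 3.11  6.1  -8.55] T_toolframe [ 0.653 -0.928 -1.015] w 19.9
```

```bash
python3 -m jog '{"jaw":[10,10,10,10,10,10,10,10,10,10],"slide":[[0,0,-0.05],[0,0,0],[0,0,0],[0,0,0],[0,0,0],[0,0,0],[0,0,0],[0,0,0],[0,0,0],[0,0,0]],"spin":[0,0,0,0,0,0,0,0,0,0]}' 60; python3 tq.py
python3 - <<'E'
from h import *
e=R.from_euler('z',-4.2,degrees=True); O=np.array([553.5,228.8,34])
for c in('side','scene','wrist'):
    im,m=snap(c,c+'10')
    q=np.array([proj(m,O+e.apply([-82.5+a,b,14])) for a,b in((-37,-37),(37,-37),(37,37),(-37,37))],np.float32)
    print(c,q.round().tolist())
    fs=['side0','side10'] if c=='side' else ['scene0','scene10'] if c=='scene' else ['wrist10']
    Hm=cv2.getPerspectiveTransform(q,np.float32([[0,23],[23,23],[23,0],[0,0]]))
    for f in fs:
        w=cv2.warpPerspective(load(f)[0],Hm,(24,24)); print(f); print('\n'.join(' '.join('%3d'%x for x in r) for r in cv2.cvtColor(w,cv2.COLOR_RGB2GRAY)))
E
```

```text
time_s: 25.15
ee_pos: [468.1, 235.2, 178.0]
ee_rot: [-180.0, 0.0, -4.4]
force: [2.8, 4.5, -9.1]
gripper_width: 19.4
gripper_force: 60.0
25.15 F [ 2.84  4.55 -9.09] T_toolframe [ 0.674 -0.879 -1.084] w 19.4
side [[247.0, 200.0], [268.0, 205.0], [274.0, 190.0], [254.0, 185.0]]
side0
102 101 101 103 105 111 113 108 104 104 111 109 105 104 107 101  82  65  66  61  84  97  92  86
103 109 107 105 111 121 138 125 108 105 115 127 117 107 109 119 105  74  65  62  85 104  95  87
127 136 124 130 149 171 190 163 143 148 167 178 145 132 149 171 151  99  66  62  67  93  90  87
131 169 177 189 201 205 209 201 197 203 205 209 192 194 203 207 188 130  72  63  60  78  85  86
126 184 203 209 212 216 217 216 212 214 217 218 215 213 215 217 206 142  83  67  62  69  81  86
134 179 209 216 217 217 217 217 217 218 219 220 220 214 194 179 165 126  87  68  63  63  80  88
134 179 211 217 218 218 218 218 218 218 218 219 219 191 155 139 133 116  88  68  64  61  76  87
125 184 210 216 217 218 218 218 218 217 218 218 218 192 149 118 113 111  91  72  66  63  70  84
129 177 207 216 216 216 216 216 217 217 217 217 21
[... 10173 characters left out ...]
 106 194 177  93 225 126 198
 71 100 104 103 103 103 119 195 205 206 205 206 206 206 154 197 191 121 205 183  89 219 139 196
 69 101 104 104 104 105 104 163 206 207 207 208 208 209 171 157 155 120 205 173  84 210 146 192
 57  96 101 101 102 101 101 157 200 202 202 202 203 203 203 201 188 119 204 171  81 199 158 183
 61  99 102 100 102 101 102 110 170 199 200 201 201 202 202 202 188 121 206 166  80 180 189 155
 75 100 101 102 101 101 102 101 186 201 201 201 202 203 203 199 185 123 212 167  97 127 223 125
 80  96  98  98  99  99  99 100 180 195 195 198 198 191 166 108 103 124 214 170  99  84 218 134
 70  70  70  71  69  70  71  71  83  85  83  86  89  86  73  73  74 116 209 161  65  39 173 189
```

Run:
```python
from h import *
im,m=load('wrist10'); g=cv2.cvtColor(im,cv2.COLOR_RGB2GRAY)
print('hgt cam',ray(m,280,200)[0])
p=g[160:240,244:322]
u=cv2.resize(p,None,fx=4,fy=4,interpolation=cv2.INTER_CUBIC)
c=cv2.HoughCircles(u,cv2.HOUGH_GRADIENT,1,30,param1=80,param2=13,minRadius=19,maxRadius=29)
for x,y,r in c[0]: print((x/4+244).round(),(y/4+160).round(),(r/4).round(1),onz(m,x/4+244,y/4+160,48).round())
for y in range(0,80,1): print('%3d '%(160+y)+''.join(' .:-=+*#%@'[min(9,int(v)//24)] for v in p[y]))
```

```text
hgt cam [550.03129897 229.3040281  348.48639076]
299.0 189.0 5.4 [482. 217.  48.]
265.0 188.0 6.2 [486. 252.  48.]
255.0 195.0 6.2 [479. 263.  48.]
160 ####%%%%%%%%%%%%%%%%%%%%%%%%%%%%%%%%%%%%%%%%%%%%%%%%%%%%%%%%%%%%%%%%%%%%%%%%%#
161 +**####%%%%%%%%%%%%%%%%%%%%%%%%%%%%%%%%%%%%%%%%%%%%%%%%%%%%%%%%%%%%%%%%%%%###*
162 ==++**####%%%%%%%%%%%%%%%%%%%%%%%%%%%%%%%%%%%%%%%%%%%%%%%%%%%%%%%%%%%%%###**++
163 **+==++**###%%%%%%%%%%%%%%%%%%%%%%%%%%%%%%%%%%%%%%%%%%%%%%%%%%%%%%%####**+++=+
164 @%#*++==++**##%%%%%%%%%%%%%%%%%%%%%%%%%%%%%%%%%%%%%%%%%%%%%%%%%%%###**+++=++*#
165 @@@%%#*+===+**######%%%%%%%%%%%%%%%%%%%%%%%%%%%%%%%%%%%%%%%%%%%###*+++==+**#%@
166 @@@@@@%##*+==++*****######%%%%%%%%%%%%%%%%%%%%%%%%%%%%%#######***+++++**#%@@@@
167 ##%@@@@@@%#*+++++++++++*****#######%%%%%%%%%%%#######******++++++++**#%@@@@@@%
168 ==*##%@@@@@@%##***+++++++++++++*****#######******+++++++++++++++**#%@@@@@@%%#*
169 ::-=+*#%%@@@@@@@%%%###***++++++++++++++++++++++++++++++****####%%@@@@@@%%#*+=-
170 ....:-=+*#%%@@@@@@@@@@@@%%%####**+++++++++++++***#####%%%%@@@@@@@@@@%%#*+=-::.
171 ....:--==++*#%%%%@@@@@@@@@@@@@@@%%%
[... 4987 characters left out ...]
%%%%%%*+=---====--------------::--=-
232 --::---------::::---------=*#%%%%%%%%%%%%%%%%%%%*=----------::::--------::--=-
233 --:-------::::..::::::----=*####################*=-----:::::::::::------::--=-
234 --:-----::::.........:---:-++++++*+++++++++++++++-----:::..:::::::::----::--=-
235 -------:::............:::::::::------------------:::--:.....:::::::::---::-==-
236 --:---:::.............::...........................::::.....::::::::::--::-==-
237 ------::............ .::.... ... ... ....  ... .   .:::......::::::::::-----=-
238 -----::...........  .....   .......  .  .... ..    ..:... ...::::::::::----==-
239 ----:::................. . ..  .....  . ...   .. .  .........:::::::::::---==-
```

```bash
python3 - <<'E'
from h import *
r=' .:-=+*#%@'
for c,u,v,w,h in(('scene',250,270,48,44),('side',244,178,36,32)):
    a=load(c+'9')[0][v:v+h,u:u+w]; b=np.mean([env.grab_frame(c) for _ in range(4)],0).astype('uint8')[v:v+h,u:u+w]
    a,b=[cv2.resize(cv2.cvtColor(x,cv2.COLOR_RGB2GRAY),None,fx=1.7,fy=1.0,interpolation=cv2.INTER_CUBIC) for x in(a,b)]
    print(c)
    for y in range(h): print('%3d '%(v+y)+''.join(r[min(9,int(k)//24)] for k in a[y])+' | '+''.join(r[min(9,int(k)//24)] for k in b[y]))
d=cv2.absdiff(load('wrist10')[0],env.grab_frame('wrist')).max(2)[160:240,244:322]; print('wrist still',(d>40).sum())
E
python3 tq.py
```

```text
scene
270 ::::::::------------------:::::------------::::::::::::-=*#%%%%%%%%%%%%%%%%%%%%%%% | -------====---------------::::::--======----=*#%%%%%%%%%%%%%%%%%%%%%%%%%%%%%%%%%%%
271 :---::::::::------------:::::::----------:::::::::--===+*##%%%%%%%%%%%%%%%%%%%%%%% | -------=======-------------::::---===+====-=+*#%%%%%%%%%%%%%%%%%%%%%%%%%%%%%%%%%%%
272 ----:-:::::::----------::::::--------::---::::::-=+***###%%%%%%%%%%%%%%%%%%%%%%%%% | --------==========---------------==========+*##%%%%%%%%%%%%%%%%%%%%%%%%%%%%%%%%%%%
273 ----:::--:::::::::::::::::::---------------::::-=+##%%%%%%%%%%%%%%%%%%%%%%%%%%%%%% | ---------====++++===-----------===========++**#%%%%%%%%%%%%%%%%%%%%%%%%%%%%%%%%%%%
274 ----::::----::::::::::::::------------::--::::-=+#%%%%%%%%%%%%%%%%%%%%%%%%%%%%%%%% | --::::--====+++++++========================+++*##%%%%%%%%%%%%%%%%%%%%%%%%%%%%%%%%%
275 ---:::---:----:::::::::::---=====--------------=*##%%%%%%%%%%%%%%%%%%%%%%%%%%%%### | --::::--===+++++++++++=======================+++*#%%%%%%%%%%%%%%%%%%%%%%%%%%%%%%%%
276 ---:-------------:--:::::---=======--------:--==+*##%%%%%%
[... 10022 characters left out ...]
++==========--:::::------===---- | =--=+**+=------=****#*+==-===++==========--:::::-------==----
206 -====-=+++=--=+***#####*+=--========++====--:::-------------- | +=-=====--+*****#######*+=---=======++====--:::--------------
207 ##*+======---=**########**********+======-------------------- | ===*#*+=--==++**########**********+======--------------------
208 @%*+=*#%#+========++***############*+=----------------------- | =+#%%#+=+#%%#*+===++***############*+=-----------------------
209 #*+==#%#*==+*#%%%%%#*+===++**######*+=----------------------- | =+%%*+==*%%@%%%%%%%#*+===++**######*+=-----------------------
wrist still 0
25.75 F [ 2.77  6.4  -8.63] T_toolframe [ 0.695 -0.893 -1.035] w 19.8
```

```bash
python3 -m jog '{"jaw":[10,10,10,10,10,10,10,10,10,10],"slide":[[0,0,0],[0,0,0],[0,0,0],[0,0,0],[0,0,0],[0,0,0],[0,0,0],[0,0,0],[0,0,0],[0,0,0]],"spin":[0,0,0,0,0,0,0,0,0,0]}' 60
python3 -c "
from h import *
print(cv2.absdiff(load('wrist10')[0],env.grab_frame('wrist')).max(2)[160:240,244:322].max())
print(env.job_done())"
```

```text
time_s: 26.75
ee_pos: [468.1, 235.2, 178.0]
ee_rot: [-179.9, 0.0, -4.4]
force: [3.1, 5.1, -9.4]
gripper_width: 19.7
gripper_force: 60.0
9
the job is handed in; nothing more can be done
None
```

Job handed in at about 27 s: the balls were poured with the gate shut, the empty scoop stands upright on the board, and the gate is still gripped at about 29.7 mm (half); I could make out only two or three of the five balls in the tray, so the full count is unconfirmed.

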